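Re-rack the row of model paints in colour-chip order

TASK

Move the row of four paint bottles from the black storage rack to the plywood bench rack so that the new row follows the order of the colour chips: each bottle stands upright in the bay behind the chip of its own colour. Set every bottle down gently, without dropping it or tipping any over, and leave the thinner bottle and the remote control where they are.

Things in the scene. Friction and masses are not known exactly. Their poses are not given: they have to be found in the camera images.
- red_paint (a point): red paint bottle: round, upright, 74 mm tall, 60 g; body 34 mm across and 50 mm high with a white label, red cap 27 mm across. The point is its centre, 37 mm above its underside (grip the body here). z up; at the start x points across the row, y along it. Starts in the fixed black storage rack, whose bays match the bench rack's (no ledge).
- yellow_paint (a point): yellow paint bottle: round, upright, 74 mm tall, 60 g; body 34 mm across and 50 mm high with a white label, yellow cap 27 mm across. The point is its centre, 37 mm above its underside (grip the body here). z up; at the start x points across the row, y along it. Starts in the fixed black storage rack, whose bays match the bench rack's (no ledge).
- blue_paint (a point): blue paint bottle: round, upright, 74 mm tall, 60 g; body 34 mm across and 50 mm high with a white label, blue cap 27 mm across. The point is its centre, 37 mm above its underside (grip the body here). z up; at the start x points across the row, y along it. Starts in the fixed black storage rack, whose bays match the bench rack's (no ledge).
- green_paint (a point): green paint bottle: round, upright, 74 mm tall, 60 g; body 34 mm across and 50 mm high with a white label, green cap 27 mm across. The point is its centre, 37 mm above its underside (grip the body here). z up; at the start x points across the row, y along it. Starts in the fixed black storage rack, whose bays match the bench rack's (no ledge).
- red_bay (a point): centre of the floor (5 mm above the desk) of the bay with the red chip (18 x 36 mm) in the fixed plywood bench rack. z up, y along the row, x across it; the chip lies at x = -44 mm on a ledge 5 mm above this floor. Bay 52 x 52 mm inside, open on top, lips and dividers 9 mm above its floor, 4 mm thick; four bays in a straight row, 56 mm apart; end cheeks 25 mm above floor.
- yellow_bay (a point): centre of the floor (5 mm above the desk) of the bay with the yellow chip (18 x 36 mm) in the fixed plywood bench rack. z up, y along the row, x across it; the chip lies at x = -44 mm on a ledge 5 mm above this floor. Bay 52 x 52 mm inside, open on top, lips and dividers 9 mm above its floor, 4 mm thick; four bays in a straight row, 56 mm apart; end cheeks 25 mm above floor.
- blue_bay (a point): centre of the floor (5 mm above the desk) of the bay with the blue chip (18 x 36 mm) in the fixed plywood bench rack. z up, y along the row, x across it; the chip lies at x = -44 mm on a ledge 5 mm above this floor. Bay 52 x 52 mm inside, open on top, lips and dividers 9 mm above its floor, 4 mm thick; four bays in a straight row, 56 mm apart; end cheeks 25 mm above floor.
- green_bay (a point): centre of the floor (5 mm above the desk) of the bay with the green chip (18 x 36 mm) in the fixed plywood bench rack. z up, y along the row, x across it; the chip lies at x = -44 mm on a ledge 5 mm above this floor. Bay 52 x 52 mm inside, open on top, lips and dividers 9 mm above its floor, 4 mm thick; four bays in a straight row, 56 mm apart; end cheeks 25 mm above floor.
- thinner_mid (a point): bystander: white thinner bottle with a blue cap, 52 mm in diameter, 115 mm tall, standing loose on the desk beyond the racks; the point is its centre, half-way up; z up.
- remote_mid (a point): bystander: black remote control with grey keys, 46 x 165 x 18 mm (x, y, z), lying loose on the desk beyond the racks; the point is its centre; z up.
Mind the look-alikes: they are no part of the job. What is meant by the part that bears green_paint is not pink or purple, and is the smaller of those in its own colour.

How it is judged:
At the end, for the whole second after the job is handed in: All four bottles stand released and at rest on the floor of the bay with the chip of their own colour: centre within 14 mm of the bay centre (anywhere inside the bay), underside on the bay floor within 5 mm, upright within 7 degrees (horizontal distance between red_paint and red_bay below 0.014 m and z of red_paint in the frame of red_bay between 0.032 and 0.042 m and angle between each of red_paint, yellow_paint, blue_paint, green_paint's own z axis and vertical below 0.12 rad and linear speed of each of paint_red, paint_yellow, paint_blue, paint_green below 0.02 m/s and horizontal distance between yellow_paint and yellow_bay below 0.014 m and z of yellow_paint in the frame of yellow_bay between 0.032 and 0.042 m and horizontal distance between blue_paint and blue_bay below 0.014 m and z of blue_paint in the frame of blue_bay between 0.032 and 0.042 m and horizontal distance between green_paint and green_bay below 0.014 m and z of green_paint in the frame of green_bay between 0.032 and 0.042 m); the robot touches nothing.
It fails at once if a paint bottle is tipped over (more than 40 degrees) (angle between any of red_paint, yellow_paint, blue_paint, green_paint's own z axis and vertical above 0.7 rad).
It fails at once if a paint bottle is dropped or thrown (moves faster than 0.7 m/s, as after a fall of about 25 mm, while not held) ((linear speed of paint_red above 0.7 m/s and contact force between the fingers and paint_red below 0.05 N) or (linear speed of paint_yellow above 0.7 m/s and contact force between the fingers and paint_yellow below 0.05 N) or (linear speed of paint_blue above 0.7 m/s and contact force between the fingers and paint_blue below 0.05 N) or (linear speed of paint_green above 0.7 m/s and contact force between the fingers and paint_green below 0.05 N)).
It fails at once if the thinner bottle is moved by more than 20 mm (distance of thinner_mid from where it was at the start of the episode above 0.02 m).
It fails at once if the remote control is moved by more than 20 mm (distance of remote_mid from where it was at the start of the episode above 0.02 m).
It also fails if it takes over 106 s, if anything falls off the work surface, if the arm or the gripper's body presses on something with over 40 N, if the wrist force passes 120 N, or if a joint passes its speed limit or range.

ROBOT

A 7-joint arm with a two-finger parallel gripper is mounted at the origin on the work surface. World frame = base frame: x ahead of the robot, y to its left, z up, the work surface at z = 0. Lengths are in m, angles in rad, forces in N, time in s.
With the tool pointing down it reaches from about 0.4 to 0.875 m from the base axis. Payload 19.3 kg.
Tool frame: the origin (TCP) lies at the very end of the fingers, on their centre line; the grasp point (between the pads) lies robot.pinch_z behind it (robot.pinch_z is the distance from the TCP to the grasp point, in m); z points along the fingers, y is the line along which they close (so a half turn about z gives the same grasp; the last joint's range is limited). The gripper opens to 85 mm and grips with 20 to 120 N. Pads are 22 mm wide; open, the fingers measure 114 mm over their backs; the gripper's body (76 mm by 85 mm) begins 54 mm behind the grasp point. The pads swing forward as they close: fully open they stand 13 mm farther back than shut.
Start: joints at [-1.209, 0.521, -0.036, 1.599, 0.021, 1.021, -0.113], TCP at [0.262, 0.568, 0.231] pointing down, gripper open.
Joint ranges: [-2.91, 2.91], [-0.3, 2.13], [-1.5, 1.42], [0.17, 2.43], [-1.26, 4.41], [0.16, 1.93], [-2.52, 2.52]. Speed limits (rad/s): [1.89, 1.89, 2.39, 2.39, 3.01, 3.01, 3.01].

INTERFACE

Orientations are given as a unit quaternion [x, y, z, w].
In Python, from workcell import robot, read_camera, calibration gives the robot as it stands. The module is installed in compiled form; this text tells all that it offers.
- The arm moves only by the tool send_rows, never from a script. Its argument "motion" is text: rows parted by semicolons, each of 7 numbers parted by spaces: the turn, a rotation vector about the tool's x, y, z in rad, then the shift along the tool's x, y, z in cm, then the closure, from 0 (fully open) to 1 (shut). A call has 1 to 12 rows; each row is the pose to reach, as a shift and turn from the pose commanded when the call began, along the tool's axes at that moment; what a row does not reach only later rows make up. A row lasts 1/12 s, in which the tool goes at most 41.7 mm and 7.16 degrees, less where a joint would pass 70% of its speed; a pose out of reach is approached as far as the arm can. A call with a gripper value outside its range is refused whole. The fingers move at their own pace and stop on an object; "squeeze" is the grip in N (left out, the last holds). Time passes only in rows, so rows that repeat a pose let the fingers close. It gives the time, the measured TCP pose, the force, the opening and the grip force at its end, in the units of the state.
- robot.read_state(): the state, without advancing time (a new reading comes with each control period).
- read_camera(name): name is "side" or "top" or "wrist"; returns the picture (420x560x3 uint8, red, green, blue); there is no depth.
- calibration(name): a dict with "intrinsics" (3x3 intrinsics, pixels), "T" (4x4, takes a point from camera to world coordinates); the wrist camera has in their place "hand_eye" (4x4, takes a point from camera to tool coordinates, whose origin is the TCP and whose axes are the flange's). Camera axes: x right, y up, looking along -z (the intrinsics and any distortion apply to the point x, -y, -z); pixel columns grow to the right and rows downward; lengths in m; the calibration is good to about 2 mm. A picture is of the moment at which its call begins: read the wrist's pose just before it. calibration takes no time and is no camera call.
- robot.hand_in(): hands the job in; it is judged then, once.
The state is a dict: "time": time; "joint_positions": joint angles; "dq": joint speeds; "joint_efforts": joint torques, N m; "eef_pos": TCP position; "tcp_rot": TCP orientation; "contact_force": force on the tool from outside, world axes, zero at the start; "moment": the same for the moment, N m; "width": finger opening in m; "finger_force": force on a finger pad.
Only numpy, scipy, OpenCV 4.12 (cv2) and the standard library are available. Lean on these libraries where they do the work, as an engineer would, in place of code of your own. Each camera call takes 0.05 s, during which the arm holds its last target. There are 200 camera calls.

## Working session

There is one attempt and no reset: what is moved stays moved. The work goes in short steps, Python scripts to look and compute and a tool call to move; the robot and the scene stay as the last step left them, time stands still between calls to the robot, and variables do not carry over. Pictures are saved under pics/ and viewed, at most 14 in all, crops included, and the job is handed in when it is done.

Besides the shell and the picture viewer there is one more tool, called as a command line: name --argument value ..., lists and objects as JSON in quotes. send_rows: Moves the arm, as the interface text tells. Its arguments: {"type":"object","properties":{"motion":{"type":"string"},"squeeze":{"type":"number"}},"required":["motion"]}

```bash
mkdir -p pics; python3 - <<'E'
from workcell import robot, read_camera, calibration
import cv2
print(robot.pinch_z); s=robot.read_state(); print(s)
for n in ("top","side"):
    cv2.imwrite(f"pics/{n}0.png",read_camera(n)[:,:,::-1]); c=calibration(n); print(n,c)
print(calibration("wrist"))
E
```

```text
0.0187
{'time': 0.0, 'joint_positions': array([-1.20916316,  0.52205222, -0.03634268,  1.60000244,  0.02119159,
        1.02110948, -0.11281176]), 'dq': array([-1.66138856e-03,  1.12181075e-03,  7.23734332e-06,  4.97771209e-04,
       -4.16050625e-04,  8.12574956e-05,  1.05464112e-03]), 'joint_efforts': array([ 3.53589201e-05, -9.27090383e+01,  1.98003709e+00, -3.69934845e+01,
        1.78103935e-02,  7.94568274e-03, -3.42691806e-05]), 'eef_pos': array([0.2614649 , 0.56730078, 0.23070375]), 'tcp_rot': array([ 2.14249123e-01,  9.76778870e-01, -5.86174081e-04, -9.24914130e-05]), 'contact_force': array([-0.07150338,  0.33035925, -0.80692406]), 'moment': array([0.01153794, 0.02037077, 0.00824141]), 'finger_force': 0.0, 'width': 0.08531156701201148}
top {'intrinsics': array([[406.33551775,   0.        , 278.85572618],
       [  0.        , 406.33551775, 214.24059652],
       [  0.        ,   0.        ,   1.        ]]), 'T': array([[-0.01195115,  0.98201431, -0.18842789,  0.4927582 ],
       [-0.99992055, -0.01249205, -0.00168323,  0.01724943],
       [-0.0040068 ,  0.1883928 ,  0.9820855
[... 329 characters left out ...]
-0.08171841, -0.61928683,  0.78090072,  0.63867003],
       [-0.01971399,  0.78437232,  0.61997696,  0.60879821],
       [ 0.        ,  0.        ,  0.        ,  1.        ]])}
{'intrinsics': array([[307.50308719,   0.        , 275.98739949],
       [  0.        , 307.50308719, 207.22151667],
       [  0.        ,   0.        ,   1.        ]]), 'hand_eye': array([[-9.76251478e-05,  9.48618818e-01,  3.16421127e-01,
         8.15986101e-02],
       [ 9.99999760e-01,  3.09621900e-04, -6.19705892e-04,
        -7.79673220e-04],
       [-6.85835581e-04,  3.16420990e-01, -9.48618620e-01,
        -1.41337868e-01],
       [ 0.00000000e+00,  0.00000000e+00,  0.00000000e+00,
         1.00000000e+00]])}
```

View pics/top0.png

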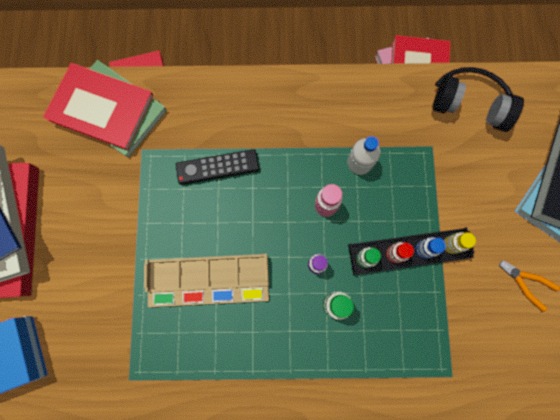

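View pics/side0.png

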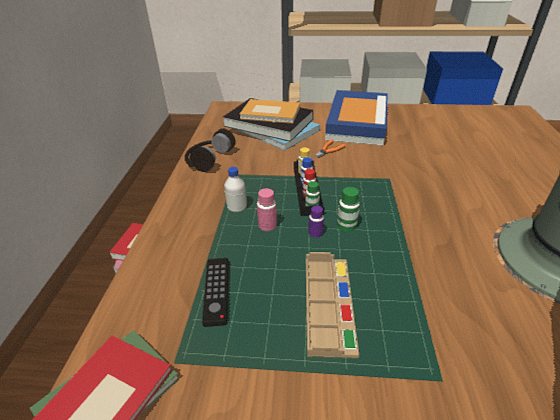

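The top picture shows the bench rack at about (207,280). Its chips are green (163,298), red (193,297), blue (222,296) and yellow (252,294). The black rack holds the bottles by cap: green (371,257), red (405,250), blue (437,244), yellow (467,240).

Look-alikes are the large green bottle (340,306), the pink (329,200), the purple (318,263) and the thinner (365,155). I choose the small green bottle in the rack at (371,257). Next I'll measure and check it in a close crop.

```bash
cat > h.py <<'E'
import numpy as np, cv2
from workcell import robot, read_camera, calibration
from scipy.spatial.transform import Rotation as R
def ray(K,T,px,z):
    d=np.linalg.inv(K)@[px[0],px[1],1]; d=T[:3,:3]@(d*[1,-1,-1]); o=T[:3,3]
    return o+d*(z-o[2])/d[2]
def proj(K,T,p):
    c=T[:3,:3].T@(np.array(p)-T[:3,3])*[1,-1,-1]; q=K@c; return q[:2]/q[2]
def wristT(s):
    M=np.eye(4); M[:3,:3]=R.from_quat(s['tcp_rot']).as_matrix(); M[:3,3]=s['eef_pos']
    return M@calibration('wrist')['hand_eye']
HUE=dict(red=(172,8),yellow=(22,34),blue=(105,125),green=(50,85))
def blob(img,col,box):
    """centroid, area, bbox of the largest saturated blob of the colour in box x0,y0,x1,y1"""
    x0,y0,x1,y1=[int(v) for v in box]; x0=max(x0,0); y0=max(y0,0)
    h=cv2.cvtColor(np.ascontiguousarray(img[y0:y1,x0:x1]),cv2.COLOR_RGB2HSV); a,b=HUE[col]; H=h[...,0]
    m=((H>=a)&(H<=b)) if a<b else ((H>=a)|(H<=b))
    m=(m&(h[...,1]>150)&(h[...,2]>80)).astype('uint8')
    n,l,st,c=cv2.connectedComponentsWithStats(m)
    if n<2: return None
    i=1+st[1:,4].argmax(); return c[i]+[x0,y0],st[i,4],st[i,:4]+[x0,y0,0,0]
E
python3 - <<'E'
from h import *
img=cv2.imread('pics/top0.png')[:,:,::-1]; c=calibration('top'); K,T=c['intrinsics'],c['T']
caps=dict(green=(371,257),red=(405,250),blue=(437,244),yellow=(467,240))
chips=dict(green=(163,298),red=(193,297),blue=(222,296),yellow=(252,294))
for nm,d,z in(('cap',caps,.075),('chip',chips,.0105)):
    for k,p in d.items():
        b=blob(img,k,(p[0]-15,p[1]-13,p[0]+15,p[1]+13))
        print(nm,k,b, ray(K,T,b[0],z).round(4))
for nm,p,z in(('big',(340,306),.09),('pur',(318,263),.06),('pink',(330,195),.1),('thin',(371,144),.115),('remote',(217,167),.018)): print(nm,ray(K,T,p,z).round(3))
cr=cv2.resize(img[180:330,280:490],None,fx=3.5,fy=3.5,interpolation=cv2.INTER_CUBIC); cv2.imwrite('pics/crop.png',cr[:,:,::-1])
s=robot.read_state(); print(R.from_quat(s['tcp_rot']).as_matrix().round(3))
E
```

```text
cap green (array([372.5978836 , 255.35449735]), np.int32(189), array([365, 248,  16,  15])) [ 0.5548 -0.1465  0.075 ]
cap red (array([405.12669683, 250.12217195]), np.int32(221), array([397, 242,  17,  16])) [ 0.5634 -0.2047  0.075 ]
cap blue (array([436.42028986, 245.3236715 ]), np.int32(207), array([428, 237,  17,  16])) [ 0.5712 -0.2608  0.075 ]
cap yellow (array([466.55144033, 240.16872428]), np.int32(243), array([457, 232,  19,  17])) [ 0.5798 -0.3152  0.075 ]
chip green (array([163.16521739, 298.06086957]), np.int32(115), array([155, 295,  17,   8])) [0.4845 0.2397 0.0105]
chip red (array([192.67883212, 296.72992701]), np.int32(137), array([184, 293,  18,   9])) [0.4863 0.1838 0.0105]
chip blue (array([221.98373984, 295.17073171]), np.int32(123), array([214, 292,  18,   8])) [0.4885 0.1283 0.0105]
chip yellow (array([251.51006711, 293.77852349]), np.int32(149), array([243, 290,  18,   9])) [0.4905 0.0723 0.0105]
big [ 0.469 -0.083  0.09 ]
pur [ 0.544 -0.051  0.06 ]
pink [ 0.66  -0.072  0.1  ]
thin [ 0.747 -0.145  0.115]
remote [0.739 0.141 0.018]
[[-0.908  0.419 -0.   ]
 [ 0.419  0.908 -0.001]
 [-0.    -0.001 -1.   ]]
```

View pics/crop.png

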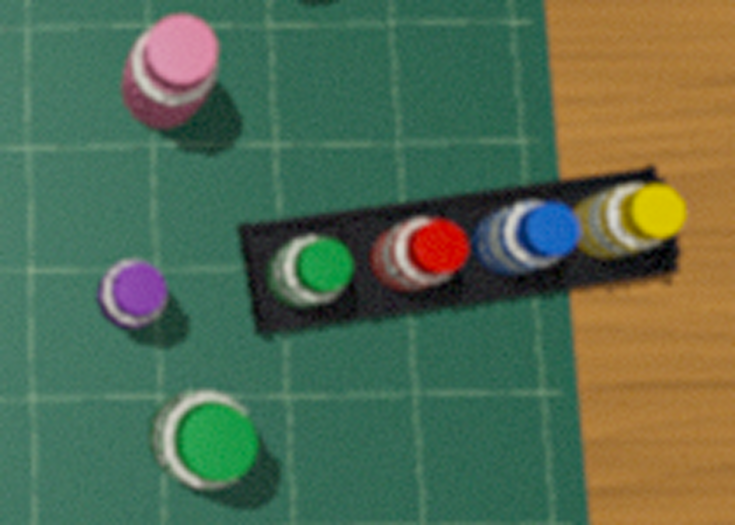

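The crop confirms the small green cap in the black rack at crop (325,265). The large green, pink and purple bottles stand outside it. The bench bays follow from the chips with a yaw of about 2°, and the storage row has a yaw of about 8.4°. Now I'll work out the first move.

```bash
cat >> h.py <<'E'
def plan(x,y,z,yaw):
    """turn/shift (cm, tool axes) to a pointing-down pose with tool y at yaw deg"""
    s=robot.read_state(); M=R.from_quat(s['tcp_rot']); c,n=np.cos(np.radians(yaw)),np.sin(np.radians(yaw))
    G=R.from_matrix(np.array([[-n,c,0],[c,n,0],[0,0,-1]]))  # columns x,y,z
    G=R.from_matrix(np.column_stack([[-n,c,0],[c,n,0],[0,0,-1]]))
    print('turn',(M.inv()*G).as_rotvec().round(3),'shift cm',(M.inv().apply(np.array([x,y,z])-s['eef_pos'])*100).round(2),'t',round(s['time'],2),'tcp',s['eef_pos'].round(4),'w',round(s['width'],4))
E
python3 -c "
from h import *
plan(.567,-.2,.2,8.4)"
```

```text
turn [-0.001  0.001  0.992] shift cm [-59.86 -56.9    3.14] t 0.1 tcp [0.2615 0.5673 0.2308] w 0.0853
```

send_rows --motion "0 0 0.5 -30 -28.5 1.5 0;0 0 0.5 -30 -28.5 1.5 0;0 0 0.5 -30 -28.5 1.5 0;0 0 0.5 -30 -28.5 1.5 0;0 0 0.5 -30 -28.5 1.5 0;0 0 0.5 -30 -28.5 1.5 0;0 0 0.99 -60 -57 3 0;0 0 0.99 -60 -57 3 0;0 0 0.99 -60 -57 3 0;0 0 0.99 -60 -57 3 0;0 0 0.99 -60 -57 3 0;0 0 0.99 -60 -57 3 0"

```text
time: 1.1
eef_pos: [0.4467, 0.1016, 0.2132]
tcp_rot: [0.653, 0.758, 0.0, 0.0]
contact_force: [0.9, 0.1, 0.2]
width: 0.0854
finger_force: 0.0
```

```bash
python3 -c "
from h import *
plan(.567,-.2,.2,8.4)"
```

```text
turn [ 0.    -0.     0.002] shift cm [-31.6    7.44   1.32] t 1.1 tcp [0.4467 0.1016 0.2132] w 0.0854
```

send_rows --motion "0 0 0 0 0 0 0;0 0 0 0 0 0 0;0 0 0 0 0 0 0"

```text
time: 1.35
eef_pos: [0.4464, 0.1036, 0.213]
tcp_rot: [0.653, 0.758, -0.0, -0.0]
contact_force: [0.1, 0.1, -0.0]
width: 0.0854
finger_force: 0.0
```

```bash
python3 -c "
from h import *
plan(.567,-.2,.2,8.4)"
```

```text
turn [-0.    -0.     0.002] shift cm [-31.81   7.43   1.3 ] t 1.35 tcp [0.4464 0.1036 0.213 ] w 0.0854
```

send_rows --motion "0 0 0 -31.8 7.4 1.3 0;0 0 0 -31.8 7.4 1.3 0;0 0 0 -31.8 7.4 1.3 0;0 0 0 -31.8 7.4 1.3 0;0 0 0 -31.8 7.4 1.3 0;0 0 0 -31.8 7.4 1.3 0;0 0 0 -31.8 7.4 1.3 0;0 0 0 -31.8 7.4 1.3 0;0 0 0 -31.8 7.4 1.3 0;0 0 0 -31.8 7.4 1.3 0;0 0 0 -31.8 7.4 1.3 0;0 0 0 -31.8 7.4 1.3 0"

```text
time: 2.35
eef_pos: [0.5671, -0.198, 0.2001]
tcp_rot: [0.652, 0.759, 0.0, -0.0]
contact_force: [-0.5, 0.5, 0.7]
width: 0.0852
finger_force: 0.0
```

```bash
python3 - <<'E'
from h import *
plan(.567,-.2,.2,8.4)
s=robot.read_state(); img=read_camera('wrist'); cv2.imwrite('pics/w1.png',img[:,:,::-1])
K=calibration('wrist')['intrinsics'];T=wristT(s)
for k,p in dict(green=(.555,-.1465),red=(.5634,-.2047),blue=(.571,-.261),yellow=(.58,-.315)).items():
    q=proj(K,T,(*p,.079)); b=blob(img,k,(q[0]-28,q[1]-28,q[0]+28,q[1]+28)); print(k,q.round(),b,b and ray(K,T,b[0],.079).round(4))
E
```

```text
turn [-0.    -0.001  0.005] shift cm [-0.2  -0.04  0.01] t 2.35 tcp [ 0.5671 -0.198   0.2001] w 0.0852
green [272. 140.] (array([270.39414115, 140.95605859]), np.int32(751), array([257, 125,  29,  33])) [ 0.554  -0.1472  0.079 ]
red [271. 207.] (array([270.67177522, 205.65900383]), np.int32(783), array([256, 189,  31,  33])) [ 0.5626 -0.2037  0.079 ]
blue [271. 263.] (array([270.46301775, 260.77514793]), np.int32(676), array([257, 246,  28,  31])) [ 0.5704 -0.2585  0.079 ]
yellow [272. 311.] (array([271.09845288, 308.25035162]), np.int32(711), array([258, 292,  27,  33])) [ 0.5788 -0.3115  0.079 ]
```

View pics/w1.png

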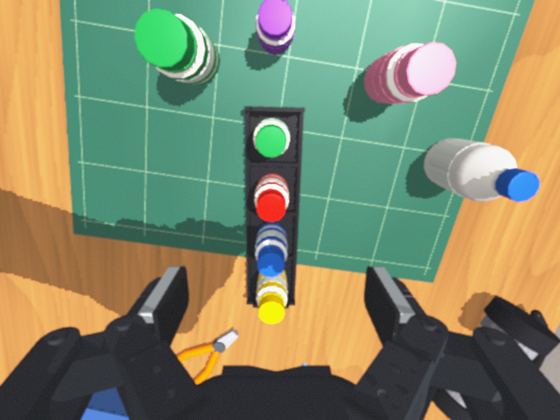

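The wrist picture shows the four caps in one line: green (270,140), red (270,205), blue (270,260) and yellow (271,308). The large green, purple and pink bottles and the thinner are well clear. Starting with green.

```bash
cat >> h.py <<'E'
src=dict(green=(.5543,-.1478),red=(.5626,-.2032),blue=(.5708,-.2586),yellow=(.5791,-.314))
bay=dict(green=(.5285,.2413),red=(.5303,.1854),blue=(.5325,.1299),yellow=(.5345,.0739))
E
python3 -c "
from h import *
plan(*src['green'],.023,8.5)"
```

```text
turn [ 0.    -0.001  0.003] shift cm [ 5.16 -0.51 17.73] t 2.4 tcp [ 0.5671 -0.1981  0.2003] w 0.085
```

send_rows --motion "0 0 0 5.1 -0.5 0 0;0 0 0 5.1 -0.5 0 0;0 0 0 5.1 -0.5 3 0;0 0 0 5.1 -0.5 6 0;0 0 0 5.1 -0.5 9 0;0 0 0 5.1 -0.5 12 0;0 0 0 5.1 -0.5 14 0;0 0 0 5.1 -0.5 16 0;0 0 0 5.1 -0.5 17 0;0 0 0 5.1 -0.5 17.7 0;0 0 0 5.1 -0.5 17.7 0;0 0 0 5.1 -0.5 17.7 0"

```text
time: 3.4
eef_pos: [0.5548, -0.1502, 0.0239]
tcp_rot: [0.652, 0.758, 0.0, 0.0]
contact_force: [0.2, 0.4, 0.2]
width: 0.0857
finger_force: 0.0
```

send_rows --motion "0 0 0 0 0 0 1;0 0 0 0 0 0 1;0 0 0 0 0 0 1;0 0 0 0 0 0 1;0 0 0 0 0 0 1;0 0 0 0 0 0 1;0 0 0 0 0 0 1;0 0 0 0 0 0 1;0 0 0 0 0 0 1;0 0 0 0 0 0 1" --squeeze 30

```text
time: 4.23
eef_pos: [0.5546, -0.1504, 0.0237]
tcp_rot: [0.653, 0.758, 0.0, 0.0]
contact_force: [-2.8, 0.8, 7.8]
width: 0.0329
finger_force: 29.1
```

```bash
python3 - <<'E'
from h import *
plan(*bay['green'],.15,2)
cv2.imwrite('pics/s1.png',read_camera('side')[100:280,180:420,::-1].repeat(3,0).repeat(3,1))
E
```

```text
turn [0.001 0.    0.114] shift cm [ 39.12   3.23 -12.63] t 4.23 tcp [ 0.5546 -0.1504  0.0237] w 0.0329
```

View pics/s1.png

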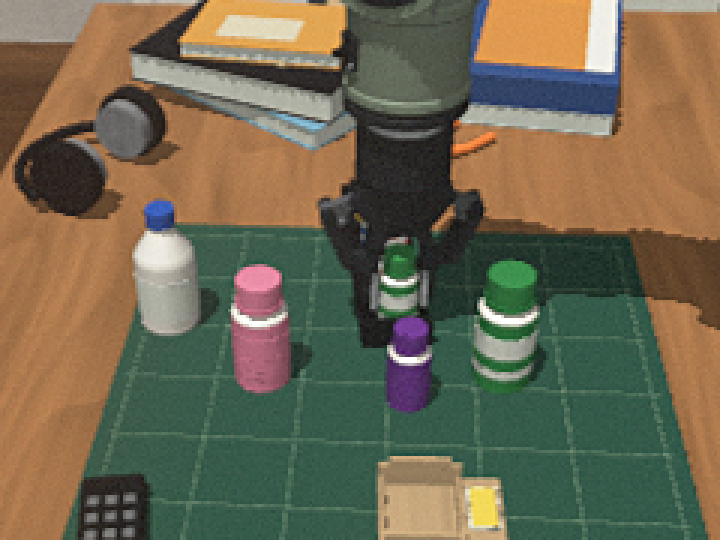

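The side picture shows the small green bottle held between the pads at crop (400,280), and nothing else touched. Lifting and carrying it.

send_rows --motion "0 0 0 0 0 -2 1;0 0 0 0 0 -5 1;0 0 0 0 0 -8.5 1;0 0 0 0 0 -12.5 1;0 0 0 0 0 -14 1;0 0 0 2 0.2 -14 1;0 0 0 5 0.4 -14 1;0 0 0.03 8.5 0.7 -14 1;0 0 0.06 12 1 -14 1;0 0 0.1 15.5 1.3 -14 1;0 0 0.11 19 1.6 -14 1;0 0 0.11 22 1.8 -14 1"

```text
time: 5.28
eef_pos: [0.5391, 0.0724, 0.1633]
tcp_rot: [0.693, 0.721, 0.0, -0.0]
contact_force: [1.1, 0.5, 0.0]
width: 0.0332
finger_force: 30.1
```

```bash
python3 -c "
from h import *
plan(*bay['green'],.16,2)"
```

```text
turn [ 0.    -0.     0.004] shift cm [16.92 -0.4   0.34] t 5.28 tcp [0.5391 0.0724 0.1633] w 0.0332
```

Now over the rack, I'll measure the chips from close by.

send_rows --motion "0 0 0 0 0 0 1;0 0 0 0 0 0 1"

```text
time: 5.45
eef_pos: [0.5393, 0.0716, 0.1632]
tcp_rot: [0.692, 0.722, 0.0, -0.0]
contact_force: [-1.2, -0.1, -0.8]
width: 0.0332
finger_force: 30.1
```

```bash
python3 - <<'E'
from h import *
s=robot.read_state(); img=read_camera('wrist'); cv2.imwrite('pics/w2.png',img[:,:,::-1])
K=calibration('wrist')['intrinsics'];T=wristT(s)
for k,p in dict(green=(.4845,.2397),red=(.4863,.1838),blue=(.4885,.1283),yellow=(.4905,.0723)).items():
    q=proj(K,T,(*p,.0105)); b=blob(img,k,(q[0]-30,q[1]-30,q[0]+30,q[1]+30)); print(k,q.round(),b,b and ray(K,T,b[0],.0105).round(4))
plan(*bay['green'],.15,2)
E
```

```text
green [218. -11.] (array([216.97029703,   7.47524752]), np.int32(303), array([208,   0,  19,  16])) [0.4833 0.2268 0.0105]
red [221.  64.] (array([220.10566038,  65.8490566 ]), np.int32(795), array([210,  45,  21,  43])) [0.4852 0.1826 0.0105]
blue [225. 130.] (array([223.35443038, 131.85443038]), np.int32(632), array([214, 114,  19,  37])) [0.4874 0.1264 0.0105]
yellow [227. 188.] (array([226.22037037, 189.87962963]), np.int32(540), array([218, 174,  18,  33])) [0.4896 0.0706 0.0105]
turn [0.    0.    0.005] shift cm [17.16 -0.41  1.32] t 5.5 tcp [0.5395 0.07   0.1633] w 0.0332
```

View pics/w2.png

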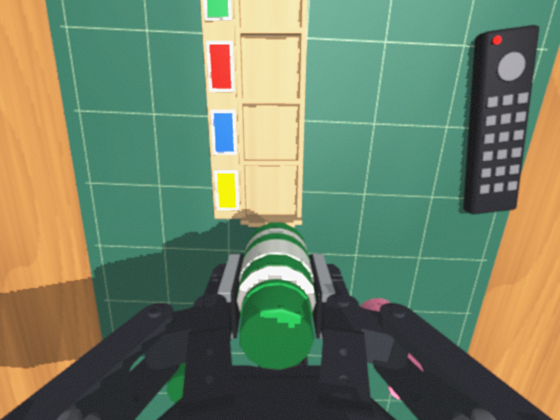

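The wrist view agrees with the top camera within 2 mm: red chip (220,66), blue (223,132), yellow (226,190), and the green bottle upright in the pads. Averaging the two and placing.

send_rows --motion "0 0 0 3 -0.1 0 1;0 0 0 6.5 -0.2 0 1;0 0 0 10 -0.3 0 1;0 0 0 13.5 -0.4 0 1;0 0 0 16 -0.4 0 1;0 0 0 17 -0.4 1 1;0 0 0 17 -0.4 4 1;0 0 0 17 -0.4 7 1;0 0 0 17 -0.4 9.5 1;0 0 0 17 -0.4 11 1;0 0 0 17 -0.4 12 1;0 0 0 17 -0.4 12 1"

```text
time: 6.5
eef_pos: [0.5286, 0.2377, 0.0414]
tcp_rot: [0.694, 0.72, -0.001, -0.0]
contact_force: [-0.2, -1.2, -0.6]
width: 0.033
finger_force: 30.1
```

```bash
sed -i "s/^bay=.*/bay=dict(green=(.528,.2405),red=(.5297,.1846),blue=(.532,.129),yellow=(.534,.073))/" h.py; python3 -c "
from h import *
plan(*bay['green'],.0245,2)"
```

```text
turn [-0.002  0.002  0.002] shift cm [ 0.28 -0.05  1.69] t 6.5 tcp [0.5286 0.2377 0.0414] w 0.033
```

send_rows --motion "0 0 0 0.3 0 0.6 1;0 0 0 0.3 0 1.1 1;0 0 0 0.3 0 1.4 1;0 0 0 0.3 0 1.6 1;0 0 0 0.3 0 1.7 1;0 0 0 0.3 0 1.7 1;0 0 0 0.3 0 1.7 1"

```text
time: 7.08
eef_pos: [0.5289, 0.2426, 0.0264]
tcp_rot: [0.693, 0.721, 0.0, 0.0]
contact_force: [0.1, 0.1, -1.1]
width: 0.033
finger_force: 30.1
```

send_rows --motion "0 0 0 -0.1 0 0.1 1;0 0 0 -0.1 0 0.2 1;0 0 0 -0.1 0 0.25 1;0 0 0 -0.1 0 0.25 1"

```text
time: 7.42
eef_pos: [0.5289, 0.2415, 0.0238]
tcp_rot: [0.693, 0.721, -0.0, 0.0]
contact_force: [0.1, -0.7, 1.6]
width: 0.0333
finger_force: 30.4
```

send_rows --motion "0 0 0 0 0 0 0.5;0 0 0 0 0 0 0.4;0 0 0 0 0 0 0.2;0 0 0 0 0 0 0;0 0 0 0 0 0 0;0 0 0 0 0 0 0;0 0 0 0 0 0 0;0 0 0 0 0 -3 0;0 0 0 0 0 -7 0;0 0 0 0 0 -11 0;0 0 0 0 0 -14 0;0 0 0 0 0 -14 0"

```text
time: 8.42
eef_pos: [0.5312, 0.2424, 0.1695]
tcp_rot: [0.693, 0.721, 0.004, 0.001]
contact_force: [-0.1, 0.1, 0.3]
width: 0.0856
finger_force: 0.0
```

```bash
python3 - <<'E'
from h import *
plan(*src['red'],.16,8.5)
cv2.imwrite('pics/s2.png',read_camera('side')[100:380,180:440,::-1].repeat(2,0).repeat(2,1))
E
```

```text
turn [ 0.007 -0.003 -0.11 ] shift cm [-44.65   1.41   0.79] t 8.42 tcp [0.5312 0.2424 0.1695] w 0.0856
```

View pics/s2.png

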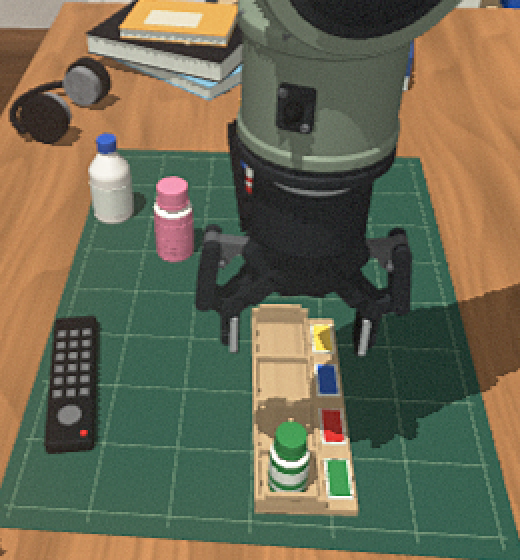

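The picture shows the green bottle upright in the green chip's bay at (290,460), with everything else undisturbed. Next is red.

send_rows --motion "0 0 -0.03 -4 0.1 0 0;0 0 -0.06 -8 0.3 0 0;0 0 -0.09 -12 0.4 0 0;0 0 -0.11 -16 0.5 0 0;0 0 -0.11 -20 0.6 0 0;0 0 -0.11 -24 0.8 0 0;0 0 -0.11 -28 0.9 0 0;0 0 -0.11 -32 1 0 0;0 0 -0.11 -36 1.1 0 0;0 0 -0.11 -40 1.3 0 0;0 0 -0.11 -43 1.4 0 0;0 0 -0.11 -44.6 1.4 0 0"

```text
time: 9.47
eef_pos: [0.5592, -0.2079, 0.1628]
tcp_rot: [0.654, 0.757, -0.001, -0.0]
contact_force: [-0.3, 0.6, -0.3]
width: 0.0851
finger_force: 0.0
```

send_rows --motion "0 0 0 0 0 0 0;0 0 0 0 0 0 0"

```text
time: 9.63
eef_pos: [0.5596, -0.2041, 0.1627]
tcp_rot: [0.653, 0.757, -0.0, -0.001]
contact_force: [-0.8, 0.6, -0.3]
width: 0.0853
finger_force: 0.0
```

```bash
python3 -c "
from h import *
plan(*src['red'],.023,8.5)
s=robot.read_state(); img=read_camera('wrist')
K=calibration('wrist')['intrinsics'];T=wristT(s)
for k in ('red','blue','yellow'):
    q=proj(K,T,(*src[k],.079)); b=blob(img,k,(q[0]-35,q[1]-35,q[0]+35,q[1]+35)); print(k,b and ray(K,T,b[0],.077).round(4))
"
```

```text
turn [-0.001 -0.001 -0.001] shift cm [ 0.04  0.33 13.97] t 9.63 tcp [ 0.5596 -0.2041  0.1627] w 0.0853
red [ 0.5624 -0.2039  0.077 ]
blue [ 0.5702 -0.2578  0.077 ]
yellow [ 0.5788 -0.3121  0.077 ]
```

send_rows --motion "0 0 0 0 0.3 3 0;0 0 0 0 0.3 6.5 0;0 0 0 0 0.3 10 0;0 0 0 0 0.3 12 0;0 0 0 0 0.3 13.3 0;0 0 0 0 0.3 13.9 0;0 0 0 0 0.3 13.9 0;0 0 0 0 0.3 13.9 0.5;0 0 0 0 0.3 13.9 1;0 0 0 0 0.3 13.9 1;0 0 0 0 0.3 13.9 1;0 0 0 0 0.3 13.9 1" --squeeze 30

```text
time: 10.68
eef_pos: [0.5636, -0.2031, 0.0256]
tcp_rot: [0.653, 0.758, 0.0, 0.0]
contact_force: [-1.6, 1.6, 8.8]
width: 0.0333
finger_force: 29.0
```

send_rows --motion "0 0 0 0 0 0 1;0 0 0 0 0 0 1;0 0 0 0 0 0 1;0 0 0 0 0 0 1;0 0 0 0 0 0 1;0 0 0 0 0 0 1"

```text
time: 11.18
eef_pos: [0.5637, -0.2032, 0.0256]
tcp_rot: [0.653, 0.758, 0.0, 0.0]
contact_force: [-2.2, 1.1, 9.2]
width: 0.033
finger_force: 29.0
```

```bash
python3 -c "
from h import *
plan(*bay['red'],.16,2)"
```

```text
turn [0.001 0.    0.114] shift cm [ 38.85   2.41 -13.45] t 11.18 tcp [ 0.5637 -0.2032  0.0256] w 0.033
```

send_rows --motion "0 0 0 0 0 -2 1;0 0 0 0 0 -5 1;0 0 0 0 0 -8.5 1;0 0 0 0 0 -12 1;0 0 0 0.5 0 -13.5 1;0 0 0 3 0.2 -13.5 1;0 0 0.03 6.5 0.4 -13.5 1;0 0 0.06 10 0.6 -13.5 1;0 0 0.1 14 0.9 -13.5 1;0 0 0.114 18 1.1 -13.5 1;0 0 0.114 22 1.4 -13.5 1;0 0 0.114 26 1.6 -13.5 1"

```text
time: 12.18
eef_pos: [0.54, 0.0583, 0.1601]
tcp_rot: [0.695, 0.719, 0.0, 0.0]
contact_force: [1.7, 0.4, -1.1]
width: 0.0331
finger_force: 30.2
```

```bash
python3 -c "
from h import *
plan(*bay['red'],.0256,2)"
```

```text
turn [ 0.001 -0.    -0.   ] shift cm [12.65 -0.6  13.45] t 12.18 tcp [0.54   0.0583 0.1601] w 0.0331
```

send_rows --motion "0 0 0 3.5 -0.2 0 1;0 0 0 7 -0.4 0 1;0 0 0 10.5 -0.6 0 1;0 0 0 12.7 -0.6 1 1;0 0 0 12.7 -0.6 3.5 1;0 0 0 12.7 -0.6 6.5 1;0 0 0 12.7 -0.6 9 1;0 0 0 12.7 -0.6 10.8 1;0 0 0 12.7 -0.6 11.5 1;0 0 0 12.7 -0.6 11.5 1;0 0 0 12.7 -0.6 11.5 1"

```text
time: 13.1
eef_pos: [0.5304, 0.183, 0.0454]
tcp_rot: [0.695, 0.719, 0.0, 0.0]
contact_force: [0.2, 0.5, -0.9]
width: 0.0333
finger_force: 30.2
```

```bash
python3 -c "
from h import *
plan(*bay['red'],.0256,2)"
```

```text
turn [ 0. -0. -0.] shift cm [ 0.16 -0.06  1.98] t 13.1 tcp [0.5304 0.183  0.0454] w 0.0333
```

send_rows --motion "0 0 0 0.2 0 0.7 1;0 0 0 0.2 0 1.2 1;0 0 0 0.2 0 1.6 1;0 0 0 0.2 0 1.8 1;0 0 0 0.2 0 1.9 1;0 0 0 0.2 0 2 1;0 0 0 0.2 0 2 1;0 0 0 0.2 0 2 1"

```text
time: 13.77
eef_pos: [0.5299, 0.1851, 0.0255]
tcp_rot: [0.695, 0.719, 0.0, -0.0]
contact_force: [-7.2, -1.6, 17.9]
width: 0.0333
finger_force: 32.0
```

send_rows --motion "0 0 0 0 0 -0.1 0.5;0 0 0 0 0 -0.1 0.4;0 0 0 0 0 -0.1 0.2;0 0 0 0 0 -0.1 0;0 0 0 0 0 -0.1 0;0 0 0 0 0 -0.1 0;0 0 0 0 0 -0.1 0;0 0 0 0 0 -3 0;0 0 0 0 0 -7 0;0 0 0 0 0 -11 0;0 0 0 0 0 -14 0;0 0 0 0 0 -14 0"

```text
time: 14.77
eef_pos: [0.5323, 0.1857, 0.1703]
tcp_rot: [0.695, 0.719, 0.004, 0.001]
contact_force: [0.7, -0.0, -0.4]
width: 0.0853
finger_force: 0.0
```

send_rows --motion "0 0 0 0 0 0 0"

```text
time: 14.85
eef_pos: [0.5306, 0.1856, 0.1662]
tcp_rot: [0.695, 0.719, 0.001, 0.0]
contact_force: [-1.2, -0.0, -1.0]
width: 0.0851
finger_force: 0.0
```

```bash
python3 -c "
from h import *
plan(*src['blue'],.16,8.5)
c=calibration('top'); K,T=c['intrinsics'],c['T']; img=read_camera('top')
for k in ('green','red'):
    q=proj(K,T,(*bay[k],.079)); b=blob(img,k,(q[0]-18,q[1]-18,q[0]+18,q[1]+18)); print(k,bay[k],b and (b[1],ray(K,T,b[0],.077).round(4)))
"
```

```text
turn [ 0.003 -0.001 -0.113] shift cm [-44.53   2.45   0.56] t 14.85 tcp [0.5306 0.1856 0.1662] w 0.0851
green (0.528, 0.2405) None
red (0.5297, 0.1846) (np.int32(184), array([0.53  , 0.1822, 0.077 ]))
```

send_rows --motion "0 0 -0.03 -4 0.2 0 0;0 0 -0.06 -8 0.4 0 0;0 0 -0.09 -12 0.6 0 0;0 0 -0.113 -16 0.9 0 0;0 0 -0.113 -20 1.1 0 0;0 0 -0.113 -24 1.3 0 0;0 0 -0.113 -28 1.5 0 0;0 0 -0.113 -32 1.8 0 0;0 0 -0.113 -36 2 0 0;0 0 -0.113 -40 2.2 0 0;0 0 -0.113 -43 2.4 0 0;0 0 -0.113 -44.5 2.4 0 0"

```text
time: 15.9
eef_pos: [0.5681, -0.2633, 0.163]
tcp_rot: [0.654, 0.756, -0.001, -0.001]
contact_force: [0.7, 0.0, 0.4]
width: 0.0854
finger_force: 0.0
```

send_rows --motion "0 0 0 0 0 0 0;0 0 0 0 0 0 0"

```text
time: 16.07
eef_pos: [0.5685, -0.2592, 0.163]
tcp_rot: [0.654, 0.757, -0.001, -0.001]
contact_force: [0.7, 1.0, -1.0]
width: 0.0854
finger_force: 0.0
```

```bash
python3 -c "
from h import *
plan(*src['blue'],.024,8.5)"
```

```text
turn [-0.002 -0.001 -0.002] shift cm [ 0.02  0.27 13.9 ] t 16.07 tcp [ 0.5685 -0.2592  0.163 ] w 0.0854
```

send_rows --motion "0 0 0 0 0.2 3 0;0 0 0 0 0.2 6.5 0;0 0 0 0 0.2 10 0;0 0 0 0 0.2 12 0;0 0 0 0 0.2 13.3 0;0 0 0 0 0.2 13.9 0;0 0 0 0 0.2 13.9 0;0 0 0 0 0.2 13.9 0.5;0 0 0 0 0.2 13.9 1;0 0 0 0 0.2 13.9 1;0 0 0 0 0.2 13.9 1;0 0 0 0 0.2 13.9 1" --squeeze 30

```text
time: 17.07
eef_pos: [0.5719, -0.2586, 0.0266]
tcp_rot: [0.653, 0.757, 0.0, 0.001]
contact_force: [-1.5, 1.9, 8.5]
width: 0.0329
finger_force: 29.1
```

send_rows --motion "0 0 0 0 0 0 1;0 0 0 0 0 0 1;0 0 0 0 0 0 1;0 0 0 0 0 0 1;0 0 0 0 0 0 1;0 0 0 0 0 0 1"

```text
time: 17.57
eef_pos: [0.5719, -0.2586, 0.0266]
tcp_rot: [0.653, 0.757, 0.0, 0.001]
contact_force: [-1.6, 1.7, 8.6]
width: 0.0332
finger_force: 29.1
```

```bash
python3 -c "
from h import *
plan(*bay['blue'],.16,2)"
```

```text
turn [0.001 0.    0.113] shift cm [ 38.92   1.78 -13.35] t 17.57 tcp [ 0.5719 -0.2586  0.0266] w 0.0332
```

send_rows --motion "0 0 0 0 0 -2 1;0 0 0 0 0 -5 1;0 0 0 0 0 -8.5 1;0 0 0 0 0 -12 1;0 0 0 0.5 0 -13.4 1;0 0 0 3 0.1 -13.4 1;0 0 0.03 6.5 0.3 -13.4 1;0 0 0.06 10 0.5 -13.4 1;0 0 0.1 14 0.6 -13.4 1;0 0 0.113 18 0.8 -13.4 1;0 0 0.113 22 1 -13.4 1;0 0 0.113 26 1.2 -13.4 1"

```text
time: 18.57
eef_pos: [0.5443, 0.0024, 0.1598]
tcp_rot: [0.695, 0.719, 0.0, 0.0]
contact_force: [1.9, 0.2, -0.3]
width: 0.0332
finger_force: 30.2
```

```bash
python3 -c "
from h import *
plan(*bay['blue'],.0266,2)"
```

```text
turn [ 0. -0. -0.] shift cm [12.69 -0.8  13.33] t 18.57 tcp [0.5443 0.0024 0.1598] w 0.0332
```

send_rows --motion "0 0 0 3.5 -0.2 0 1;0 0 0 7 -0.5 0 1;0 0 0 10.5 -0.7 0 1;0 0 0 12.8 -0.8 1 1;0 0 0 12.8 -0.8 3.5 1;0 0 0 12.8 -0.8 6.5 1;0 0 0 12.8 -0.8 9 1;0 0 0 12.8 -0.8 10.8 1;0 0 0 12.8 -0.8 11.4 1;0 0 0 12.8 -0.8 11.4 1;0 0 0 12.8 -0.8 11.4 1"

```text
time: 19.48
eef_pos: [0.5328, 0.128, 0.0464]
tcp_rot: [0.695, 0.719, 0.0, 0.0]
contact_force: [-0.6, -0.7, -1.7]
width: 0.033
finger_force: 30.2
```

```bash
python3 -c "
from h import *
plan(*bay['blue'],.0266,2)"
```

```text
turn [ 0. -0. -0.] shift cm [ 0.1  -0.08  1.98] t 19.48 tcp [0.5328 0.128  0.0464] w 0.033
```

send_rows --motion "0 0 0 0.1 -0.1 0.7 1;0 0 0 0.1 -0.1 1.2 1;0 0 0 0.1 -0.1 1.5 1;0 0 0 0.1 -0.1 1.7 1;0 0 0 0.1 -0.1 1.8 1;0 0 0 0.1 -0.1 1.9 1;0 0 0 0.1 -0.1 1.9 1;0 0 0 0.1 -0.1 1.9 1"

```text
time: 20.15
eef_pos: [0.5315, 0.129, 0.0268]
tcp_rot: [0.695, 0.719, 0.0, 0.0]
contact_force: [0.8, -0.7, -0.5]
width: 0.0334
finger_force: 30.4
```

send_rows --motion "0 0 0 0 0 0.1 1;0 0 0 0 0 0.1 1;0 0 0 0 0 0.1 0.5;0 0 0 0 0 0.1 0.4;0 0 0 0 0 0.1 0.2;0 0 0 0 0 0 0;0 0 0 0 0 0 0;0 0 0 0 0 0 0;0 0 0 0 0 -3 0;0 0 0 0 0 -7 0;0 0 0 0 0 -11 0;0 0 0 0 0 -14 0"

```text
time: 21.15
eef_pos: [0.5317, 0.1288, 0.1694]
tcp_rot: [0.695, 0.719, 0.001, 0.0]
contact_force: [1.3, 0.6, 0.8]
width: 0.0855
finger_force: 0.0
```

send_rows --motion "0 0 0 0 0 0 0;0 0 0 0 0 0 0"

```text
time: 21.32
eef_pos: [0.5321, 0.1295, 0.1682]
tcp_rot: [0.695, 0.719, 0.001, 0.0]
contact_force: [0.1, -0.5, -0.5]
width: 0.0855
finger_force: 0.0
```

```bash
python3 -c "
from h import *
plan(*src['yellow'],.16,8.5)"
```

```text
turn [ 0.003 -0.001 -0.113] shift cm [-44.49   3.13   0.77] t 21.32 tcp [0.5321 0.1295 0.1682] w 0.0855
```

send_rows --motion "0 0 -0.03 -4 0.3 0 0;0 0 -0.06 -8 0.6 0 0;0 0 -0.09 -12 0.9 0 0;0 0 -0.113 -16 1.2 0 0;0 0 -0.113 -20 1.5 0 0;0 0 -0.113 -24 1.8 0 0;0 0 -0.113 -28 2.1 0 0;0 0 -0.113 -32 2.3 0 0;0 0 -0.113 -36 2.6 0 0;0 0 -0.113 -40 2.9 0 0;0 0 -0.113 -43 3.1 0 0;0 0 -0.113 -44.4 3.1 0 0"

```text
time: 22.32
eef_pos: [0.5765, -0.3181, 0.1651]
tcp_rot: [0.654, 0.756, -0.001, -0.0]
contact_force: [0.4, -0.7, 0.1]
width: 0.0854
finger_force: 0.0
```

send_rows --motion "0 0 0 0 0 0 0;0 0 0 0 0 0 0"

```text
time: 22.48
eef_pos: [0.5773, -0.3134, 0.1653]
tcp_rot: [0.653, 0.757, -0.0, -0.001]
contact_force: [-0.4, 0.7, 0.3]
width: 0.0855
finger_force: 0.0
```

```bash
python3 -c "
from h import *
plan(*src['yellow'],.024,8.5)"
```

```text
turn [-0.002 -0.001 -0.001] shift cm [-0.1   0.19 14.13] t 22.48 tcp [ 0.5773 -0.3134  0.1653] w 0.0855
```

send_rows --motion "0 0 0 0 0.2 3 0;0 0 0 0 0.2 6.5 0;0 0 0 0 0.2 10 0;0 0 0 0 0.2 12 0;0 0 0 0 0.2 13.3 0;0 0 0 0 0.2 14.1 0;0 0 0 0 0.2 14.1 0;0 0 0 0 0.2 14.1 0.5;0 0 0 0 0.2 14.1 1;0 0 0 0 0.2 14.1 1;0 0 0 0 0.2 14.1 1;0 0 0 0 0.2 14.1 1" --squeeze 30

```text
time: 23.48
eef_pos: [0.5805, -0.3135, 0.0267]
tcp_rot: [0.653, 0.757, 0.0, 0.001]
contact_force: [-1.0, 1.0, 6.2]
width: 0.0329
finger_force: 29.1
```

send_rows --motion "0 0 0 0 0 0 1;0 0 0 0 0 0 1;0 0 0 0 0 0 1;0 0 0 0 0 0 1;0 0 0 0 0 0 1;0 0 0 0 0 0 1"

```text
time: 23.98
eef_pos: [0.5804, -0.3134, 0.0267]
tcp_rot: [0.653, 0.757, 0.0, 0.001]
contact_force: [-0.1, 1.3, 8.0]
width: 0.0329
finger_force: 29.1
```

```bash
python3 -c "
from h import *
plan(*bay['yellow'],.16,2)"
```

```text
turn [0.001 0.    0.113] shift cm [ 38.9    1.12 -13.35] t 23.98 tcp [ 0.5804 -0.3134  0.0267] w 0.0329
```

send_rows --motion "0 0 0 0 0 -2 1;0 0 0 0 0 -5 1;0 0 0 0 0 -8.5 1;0 0 0 0 0 -12 1;0 0 0 0.5 0 -13.4 1;0 0 0 3 0.1 -13.4 1;0 0 0.03 6.5 0.2 -13.4 1;0 0 0.06 10 0.3 -13.4 1;0 0 0.1 14 0.4 -13.4 1;0 0 0.113 18 0.5 -13.4 1;0 0 0.113 22 0.6 -13.4 1;0 0 0.113 26 0.8 -13.4 1"

```text
time: 24.98
eef_pos: [0.5487, -0.0531, 0.1598]
tcp_rot: [0.695, 0.719, 0.0, -0.0]
contact_force: [1.0, 0.6, -0.5]
width: 0.0331
finger_force: 30.2
```

```bash
python3 -c "
from h import *
plan(*bay['yellow'],.0267,2)"
```

```text
turn [ 0. -0. -0.] shift cm [12.65 -1.04 13.32] t 24.98 tcp [ 0.5487 -0.0531  0.1598] w 0.0331
```

send_rows --motion "0 0 0 3.5 -0.3 0 1;0 0 0 7 -0.6 0 1;0 0 0 10.5 -0.9 0 1;0 0 0 12.8 -1 1 1;0 0 0 12.8 -1 3.5 1;0 0 0 12.8 -1 6.5 1;0 0 0 12.8 -1 9 1;0 0 0 12.8 -1 10.8 1;0 0 0 12.8 -1 11.4 1;0 0 0 12.8 -1 11.4 1;0 0 0 12.8 -1 11.4 1"

```text
time: 25.9
eef_pos: [0.5354, 0.0725, 0.0464]
tcp_rot: [0.695, 0.719, 0.0, 0.0]
contact_force: [-0.4, 0.2, -0.1]
width: 0.0331
finger_force: 30.2
```

```bash
python3 -c "
from h import *
plan(*bay['yellow'],.0267,2)"
```

```text
turn [ 0. -0. -0.] shift cm [ 0.05 -0.14  1.97] t 25.9 tcp [0.5354 0.0725 0.0464] w 0.0331
```

send_rows --motion "0 0 0 0.1 -0.1 0.7 1;0 0 0 0.1 -0.1 1.2 1;0 0 0 0.1 -0.1 1.5 1;0 0 0 0.1 -0.1 1.7 1;0 0 0 0.1 -0.1 1.8 1;0 0 0 0.1 -0.1 1.9 1;0 0 0 0.1 -0.1 1.9 1;0 0 0 0.1 -0.1 2 1;0 0 0 0.1 -0.1 2 1"

```text
time: 26.65
eef_pos: [0.5342, 0.0735, 0.0266]
tcp_rot: [0.695, 0.719, 0.0, -0.0]
contact_force: [-5.4, -0.5, 18.7]
width: 0.0331
finger_force: 32.2
```

send_rows --motion "0 0 0 0 0 0 0.5;0 0 0 0 0 0 0.4;0 0 0 0 0 0 0.2;0 0 0 0 0 0 0;0 0 0 0 0 0 0;0 0 0 0 0 0 0;0 0 0 0 0 0 0;0 0 0 0 0 -3 0;0 0 0 0 0 -7 0;0 0 0 0 0 -11 0;0 0 0 0 0 -14 0;0 0 0 0 0 -14 0"

```text
time: 27.65
eef_pos: [0.5364, 0.0737, 0.1711]
tcp_rot: [0.695, 0.719, 0.003, 0.002]
contact_force: [0.8, 0.7, 1.2]
width: 0.0853
finger_force: 0.0
```

send_rows --motion "0 0 0 -4 0 0 0;0 0 0 -8 0 0 0;0 0 0 -12 0 0 0;0 0 0 -16 0 0 0;0 0 0 -20 0 0 0;0 0 0 -20 0 0 0;0 0 0 -20 0 0 0"

```text
time: 28.23
eef_pos: [0.5405, -0.129, 0.1656]
tcp_rot: [0.696, 0.718, -0.0, 0.0]
contact_force: [0.5, 1.0, -0.8]
width: 0.0854
finger_force: 0.0
```

```bash
python3 - <<'E'
from h import *
c=calibration('top'); K,T=c['intrinsics'],c['T']; img=read_camera('top'); sd=read_camera('side')
for k in bay:
    q=proj(K,T,(*bay[k],.079)); b=blob(img,k,(q[0]-15,q[1]-14,q[0]+15,q[1]+10)); print(k,bay[k],b and (b[1],ray(K,T,b[0],.077).round(4)))
a=cv2.resize(img[130:320,130:400],(540,380)); b=cv2.resize(sd[140:370,180:380],(330,380)) 
cv2.imwrite('pics/end.png',cv2.resize(np.hstack([a,b]),(800,350))[:,:,::-1])
E
```

```text
green (0.528, 0.2405) (np.int32(144), array([0.5282, 0.2441, 0.077 ]))
red (0.5297, 0.1846) (np.int32(189), array([0.53  , 0.1823, 0.077 ]))
blue (0.532, 0.129) (np.int32(159), array([0.5315, 0.1236, 0.077 ]))
yellow (0.534, 0.073) (np.int32(176), array([0.5342, 0.0697, 0.077 ]))
```

View pics/end.png

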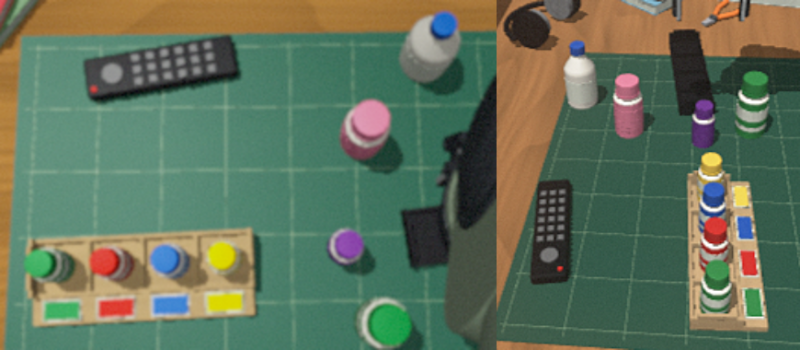

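The picture shows all four bottles upright behind their own chips: green (45,264), red (110,264), blue (168,260), yellow (222,257). The caps are within about 6 mm of the bay centres. The arm is clear, and the thinner and remote haven't moved. Handing in.

```bash
python3 -c "
from workcell import robot
print(robot.hand_in())"
```

```text
the job is handed in; nothing more can be done
None
```

I handed the job in at about 28 s of the 106 s allowed: all four paint bottles stand upright in the bays behind their own colour chips, within about 6 mm of the bay centres by the last camera check, and the thinner bottle and remote were left untouched (`hand_in` returned no verdict).

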